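# Break the lid stay and shut the sample box

## Task

The lid of the light-tight sample box is propped open by a folding stay locked at its knee. Push the knee pin towards the hinge side to break the stay, then lower the lid gently until it is fully shut, without slamming it or forcing anything, and leave the other things on the table where they are.

Things in the scene. Friction and masses are not known exactly. Their poses are not given: they have to be found in the camera images.
- box: Grey sheet-metal sample box, clamped to the table, 200 mm along its x, 180 mm along its y, 90 mm high, walls 5 mm, open on top; clamping feet 26 mm wide, 8 mm high at its y sides. Origin: centre of its underside; x points away from the robot (turned up to 0.5 rad), z up. The folding stay lies against the outside of its wall nearest the robot, in the plane x = -109 mm.
- lid_hinge_line (a point): Middle of the lid's hinge line, at the top of the box's +y wall: x 0, y 90, z 90 mm in the box's frame. The line runs along the box's x.
- lid (a joint): Aluminium lid, 200 x 184 x 9 mm, 0.45 kg: 0 as propped (70 degrees up from shut, leaning over the box, free edge 262 mm above the table), growing as it lowers, 1.22 rad when flat on the rim, outer face 99 mm above the table. The hinge is stiff (0.6 N m, 4 N at 150 mm): once free the lid stays wherever it is left. While the stay is locked it cannot come down.
- lid_edge (a point): Middle of the lid's free edge on its outer face (turned to the hinge side when open, up when shut), 180 mm from the hinge line. The outer face is 9 mm off the hinge line's plane. Axes: x along the hinge, y along the lid towards the hinge, z out of the outer face.
- stay_knee (a joint): Bend of the stay (two flat links, 72 mm long, 14 mm wide) at its knee: 0 as found, locked on its stop just over centre, bowing slightly away from the hinge; 0.12 is straight; beyond it the knee folds towards the hinge side (box +y) and down; 2.8 rad when the lid is shut. Slight friction, no spring: a few newtons on the pin break it.
- knee_pin (a point): On the axis of the dark steel release pin at the knee: a level round bar, 14 mm diameter, sticking out 73 mm from the stay towards the robot (box -x); this point is 50 mm out. Starts at x -159, y 21, z 125 mm in the box's frame. It breaks when pushed 20 to 25 mm square to the stay (box y 0.89, z -0.45); further on it moves mostly down and a sideways push jams.
- flange: Bystander: loose steel vacuum flange, 70 mm disc 20 mm thick with a 34 mm stub on top (42 mm high overall), standing near the box's latch side (its -y side); origin under its centre
- vial: Bystander: loose amber jar, 40 mm diameter, 70 mm high, standing beyond the box's far wall (+x side); origin under its centre
- tape: Bystander: loose roll of tape lying flat, 90 mm outside, 20 mm high; origin under its centre
- psu: Bystander: loose black power supply block 120 x 70 x 35 mm; origin under its centre
- driver: Bystander: loose screwdriver 170 mm long lying on the table
- spanner: Bystander: loose spanner 160 mm long lying on the table
- postfoot: Bystander: loose aluminium post on a 60 mm round foot, 100 mm high; origin under its centre

How it is judged:
On the way:
1. the stay's knee is folded past centre (knee bend over 0.4 rad) while the lid is still up (value of joint stay_knee above 0.4 rad and value of joint lid below 0.9 rad), for 0.1 s.
At the end, for the whole second after the job is handed in: The lid is shut (lid joint over 1.19 rad, its free edge within about 6 mm of fully down) with the stay folded (knee over 2.4 rad), and still (under 0.05 rad/s) (value of joint lid above 1.19 rad and value of joint stay_knee above 2.4 rad and velocity of joint lid below 0.05 rad/s); the robot touches nothing.
It fails at once if the lid is slammed (faster than 2.5 rad/s) (velocity of joint lid above 2.5 rad/s).
It fails at once if the box, its lid or stay is forced (fingers push it with over 60 N) (contact force between the fingers and box above 60 N).
It fails at once if a bystander is moved more than 40 mm (distance of any of flange, vial, tape, psu, driver, spanner, postfoot from where it was at the start of the episode above 0.04 m).
It also fails if it takes over 51 s, if anything falls off the work surface, if the arm or the gripper's body presses on something with over 40 N, if the wrist force passes 120 N, or if a joint passes its speed limit or range.

## Robot

A 6-joint arm with a two-finger parallel gripper is mounted at the origin on the work surface. World frame = base frame: x ahead of the robot, y to its left, z up, the work surface at z = 0. Lengths are in m, angles in rad, forces in N, time in s.
With the tool pointing down it reaches from about 0.3 to 0.875 m from the base axis. Payload 6.4 kg.
Tool frame: the origin (TCP) lies on the centre line of the jaws, within the pads' length; the fingertips stand ahead of it and the grasp point (between the pads) lies 6 mm ahead of it (arm.nose_length is the x of the fingertips in the tool frame, in m); x points along the fingers, y is the direction in which the jaws open and shut, and the axes are right-handed (so a half turn about x gives the same grasp; the last joint's range is limited). The gripper opens to 88 mm and grips with 3 to 60 N. Pads are 18 mm wide; open, the fingers measure 123 mm over their backs; the gripper's body (75 mm by 187 mm) begins 45 mm behind the grasp point.
Start: joints at [1.03, 0.181, 1.607, -0, 1.354, -0.206], TCP at [0.189, 0.543, 0.235] pointing down, gripper open.
Joint ranges: [-2.99, 2.99], [-0.89, 2.07], [0.3, 2.58], [-1.14, 4.28], [0, 2.63], [-3.12, 3.12]. Speed limits (rad/s): [2.57, 2.57, 3.01, 3.14, 3.14, 3.14].

## Interface

Orientations are given as a unit quaternion [w, x, y, z].
In Python, from plant import telemetry, eyes, workorder, arm gives the robot as it stands. The module is installed in compiled form; this text tells all that it offers.
- The arm moves only by the tool drive_tool, never from a script. Its argument "motion" is a list that holds one entry, the list of rows, each a list of 5 numbers: the finger opening in m, from 0 to 0.0881, then the shift along the world's x, y, z in m, then the turn about the world's z in units of 6 degrees (1.0 is 6 degrees). A call has 1 to 10 rows; each row is the pose to reach, as a shift and turn from the pose commanded when the call began; what a row does not reach only later rows make up. A row lasts 1/8 s, in which the tool goes at most 62.5 mm and 10.7 degrees, less where a joint would pass 70% of its speed; a pose out of reach is approached as far as the arm can. A call with a gripper value outside its range is refused whole. The fingers move at their own pace and stop on an object; the grip force is fixed at half the most. Time passes only in rows, so rows that repeat a pose let the fingers close. It gives the time, the measured TCP pose, the force and the opening at its end, in the units of the state.
- telemetry.get_obs(): the state, without advancing time (a new reading comes with each control period).
- eyes.snapshot(name): name is "scene" or "top" or "wrist"; returns the picture (400x640x3 uint8, red, green, blue); there is no depth.
- eyes.camera_model(name): a dict with "camera_matrix" (3x3 intrinsics, pixels), "R" (3x3) and "t" (3): a world point X has camera coordinates R X + t; the wrist camera has in their place "tool_from_camera" (4x4, takes a point from camera to tool coordinates, whose origin is the TCP and whose axes are the tool frame's). Camera axes: x right, y down, z forward; pixel columns grow to the right and rows downward; lengths in m; the calibration is good to about 2 mm. A picture is of the moment at which its call begins: read the wrist's pose just before it. camera_model takes no time and is no camera call.
- workorder.hand_in(): hands the job in, once; it reports no verdict.
The state is a dict: "time_s": time; "qpos": joint angles; "dq": joint speeds; "joint_efforts": joint torques, N m; "eef_pos": TCP position; "ee_rot": TCP orientation; "force": force on the tool from outside, world axes, zero at the start; "moment": the same for the moment, N m; "opening": opening from 0.0 (shut) to 1.0 (fully open).
Only numpy, scipy, OpenCV 4.12 (cv2) and the standard library are available. Lean on these libraries where they do the work, as an engineer would, in place of code of your own. Each camera call takes 0.05 s, during which the arm holds its last target.

## Working session

There is one attempt and no reset: what is moved stays moved. The work goes in short steps, Python scripts to look and compute and a tool call to move; the robot and the scene stay as the last step left them, time stands still between calls to the robot, and variables do not carry over. Pictures are saved under pics/ and viewed, and the job is handed in when it is done.

Besides the shell and the picture viewer there is one more tool, called after ">>>" as name(argument=value, ...) on one line, values as JSON. drive_tool: Moves the arm, as the interface text tells. Its arguments: {"type":"object","properties":{"motion":{"type":"array"}},"required":["motion"]}

```bash
mkdir -p pics; python3 - <<'E'
from plant import telemetry, eyes, workorder, arm
import cv2
o=telemetry.get_obs(); print(o); print(arm.nose_length)
for n in ("scene","top","wrist"):
    cv2.imwrite(f"pics/{n}0.png",eyes.snapshot(n)[:,:,::-1]); m=eyes.camera_model(n); print(n,m)
E
```

```text
{'time_s': 0.0, 'qpos': array([ 1.02972430e+00,  1.81493729e-01,  1.60800945e+00,  1.08863011e-05,
        1.35383371e+00, -2.06308610e-01]), 'dq': array([ 0.00096038, -0.00083685,  0.00085888,  0.00084784, -0.00090978,
        0.00268241]), 'joint_efforts': array([ 1.40339154e-06, -4.33871591e+01, -3.41859090e+01,  7.01643736e-02,
        3.82780388e-02, -5.91117487e-05]), 'eef_pos': array([0.18860809, 0.54260224, 0.23453607]), 'ee_rot': array([ 0.69699548,  0.11723288,  0.69745273, -0.11837838]), 'force': array([0.54163434, 0.93572468, 0.03215238]), 'moment': array([-0.02054222, -0.04196972, -0.03481285]), 'opening': 0.997041770097541}
0.025
scene {'camera_matrix': array([[397.18446757,   0.        , 324.02492494],
       [  0.        , 397.18446757, 198.18626606],
       [  0.        ,   0.        ,   1.        ]]), 'R': array([[ 0.15096407,  0.98848948, -0.00991964],
       [ 0.80709604, -0.12904301, -0.57614572],
       [-0.57079404,  0.0789712 , -0.8172868 ]]), 't': array([-0.06493633, -0.34289954,  1.60566473])}
top {'camera_matrix': array([[386.87001591,   0.        , 326.856
[... 192 characters left out ...]
3394e-01,  1.00278907e-02, -1.95645597e-01],
       [ 1.95664918e-01,  9.73639955e-04, -9.80670328e-01]]), 't': array([-0.00188285,  0.57479894,  1.11572816])}
wrist {'camera_matrix': array([[300.20902023,   0.        , 320.94208659],
       [  0.        , 300.20902023, 197.63283641],
       [  0.        ,   0.        ,   1.        ]]), 'tool_from_camera': array([[ 4.41421345e-04, -2.88110311e-01,  9.57597125e-01,
        -1.49416887e-01],
       [ 9.99999886e-01, -4.63417568e-05, -4.74910399e-04,
        -1.88983251e-04],
       [ 1.81203316e-04,  9.57597226e-01,  2.88110257e-01,
        -7.45303659e-02],
       [ 0.00000000e+00,  0.00000000e+00,  0.00000000e+00,
         1.00000000e+00]])}
```

View pics/scene0.png

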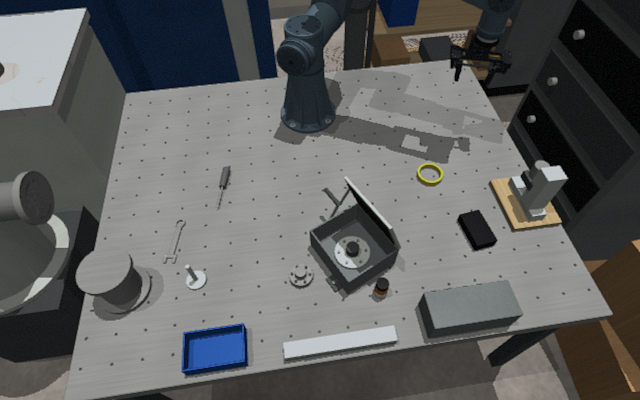

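View pics/top0.png

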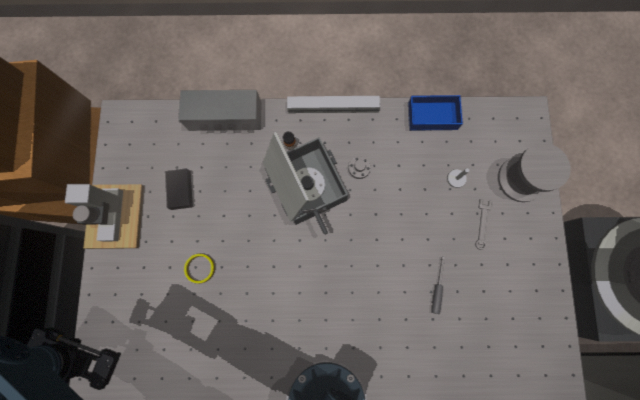

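View pics/wrist0.png

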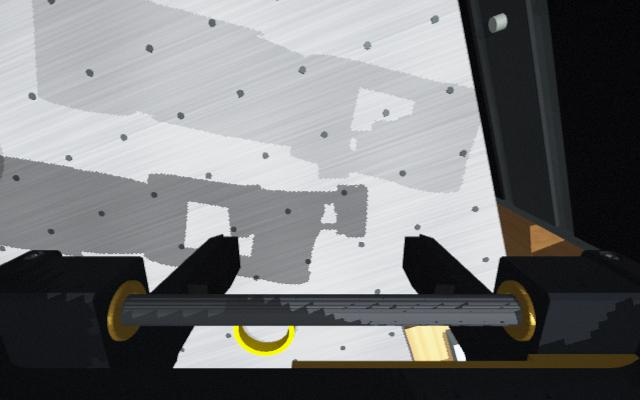

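```bash
python3 - <<'E'
import cv2
t=cv2.imread('pics/top0.png')[110:250,235:395]; cv2.imwrite('pics/topz.png',cv2.resize(t,(800,700)[:2],interpolation=cv2.INTER_CUBIC)[:600])
t=cv2.imread('pics/scene0.png')[170:305,275:435]; cv2.imwrite('pics/scenez.png',cv2.resize(t,None,fx=4.4,fy=4.4,interpolation=cv2.INTER_CUBIC))
E
```

```text
(no output)
```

View pics/topz.png

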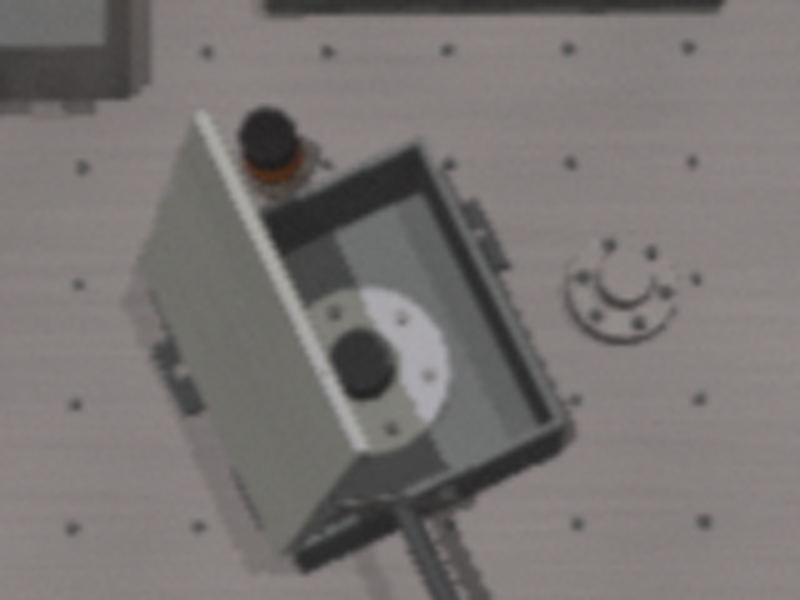

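View pics/scenez.png

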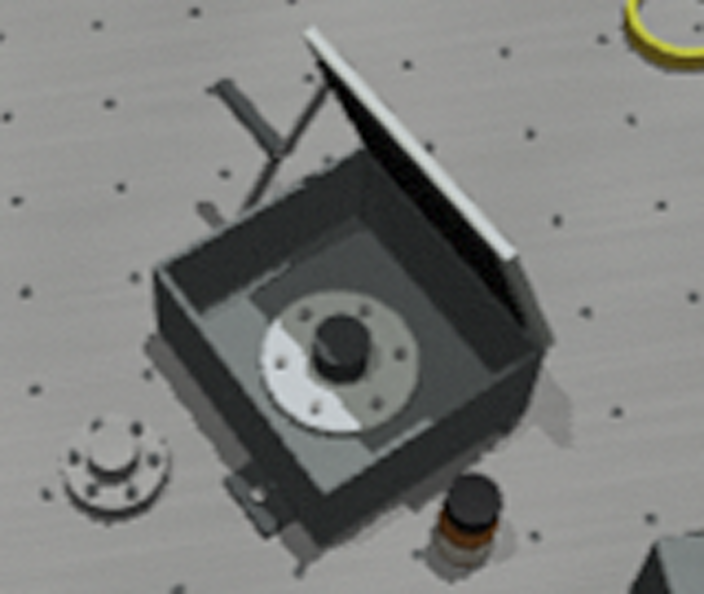

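```bash
cat > h.py <<'E'
import numpy as np
from plant import eyes
M={n:eyes.camera_model(n) for n in("scene","top")}
def ray(n,u,v):
    m=M[n];d=m["R"].T@np.linalg.inv(m["camera_matrix"])@[u,v,1];return -m["R"].T@m["t"],d
def onz(n,u,v,z):
    c,d=ray(n,u,v);return c+d*(z-c[2])/d[2]
def tri(a,b):
    c1,d1=ray("scene",*a);c2,d2=ray("top",*b)
    s=np.linalg.lstsq(np.c_[d1,-d2],c2-c1,rcond=None)[0];p,q=c1+s[0]*d1,c2+s[1]*d2
    return (p+q)/2,np.linalg.norm(p-q)
def proj(n,X):
    m=M[n];p=m["camera_matrix"]@(m["R"]@X+m["t"]);return p[:2]/p[2]
E
python3 - <<'E'
from h import *
import cv2
T=lambda x,y:(235+x/5,110+y/5); S=lambda x,y:(275+x/4.4,170+y/4.4)
for nm,p in dict(t_f=("top",*T(420,143)),t_n=("top",*T(570,425)),s_n=("scene",*S(158,268)),s_f=("scene",*S(325,495)),s_h=("scene",*S(545,345))).items(): print(nm,onz(*p,.09).round(4))
print(tri(S(308,30),T(362,447)),tri(S(515,255),T(203,115)))
t=cv2.imread('pics/top0.png')[190:250,290:350]; cv2.imwrite('pics/topz2.png',cv2.resize(t,(600,600),interpolation=cv2.INTER_CUBIC))
E
```

```text
t_f [0.7704 0.0144 0.09  ]
t_n [ 0.5935 -0.0733  0.09  ]
s_n [ 0.5997 -0.0646  0.09  ]
s_f [0.7782 0.0166 0.09  ]
s_h [0.6976 0.1789 0.09  ]
(array([0.54551962, 0.04181629, 0.26078481]), np.float64(0.002210033705667134)) (array([0.72292802, 0.12633823, 0.25978037]), np.float64(0.006266162323928588))
```

View pics/topz2.png

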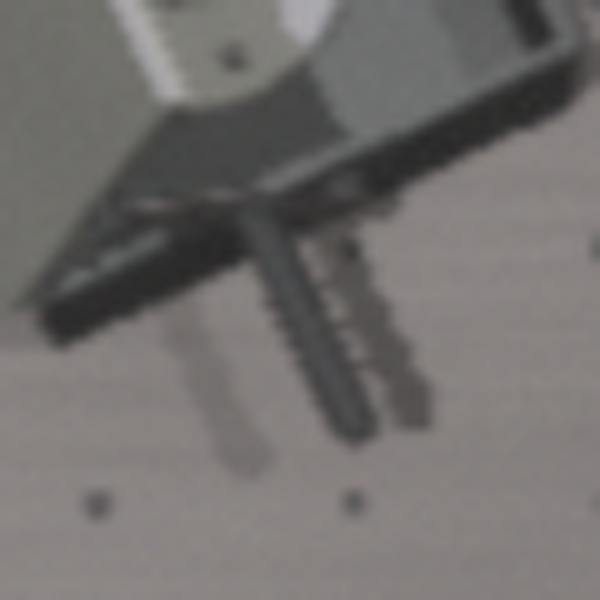

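```bash
cat >> h.py <<'E'
YAW=0.444; C=np.array([.6468,.0546,0.])
Rb=np.array([[np.cos(YAW),-np.sin(YAW),0],[np.sin(YAW),np.cos(YAW),0],[0,0,1]])
w=lambda x,y,z:C+Rb@(np.array([x,y,z])/1000)
b=lambda X:Rb.T@(np.asarray(X)-C)*1000
from scipy.spatial.transform import Rotation as Ro
rot=lambda q:Ro.from_quat(np.roll(q,-1)).as_matrix()
E
python3 - <<'E'
from h import *
from plant import telemetry
S=lambda x,y:(275+x/4.4,170+y/4.4)
p,e=tri(S(218,86),(325.3,232.6));print("tip",p,e,"box",b(p), "expect -182 21 125", proj("top",w(-182,21,125)),proj("scene",w(-182,21,125)),S(218,86))
p,e=tri(S(280,152),(316,211.5));print("base",p,e,b(p))
o=telemetry.get_obs();R=rot(o["ee_rot"]);print(R.round(3)); print("tool axes in box",(Rb.T@R).round(3)); print(o["eef_pos"],b(o["eef_pos"]))
y=Rb.T@R[:,1]; z=Rb.T@R[:,2]; print("turn so tool z -> box +x: deg",-np.degrees(np.arctan2(z[1],z[0])))
for q in [(-165,-30,200),(-165,-30,110),(-165,40,110)]: print(q,w(*q).round(4))
E
```

```text
tip [ 0.47844757 -0.00348466  0.12246731] 0.00203796728236396 box [-176.9796544    19.86382502  122.46731007] expect -182 21 125 [326.07349253 234.30470453] [324.26073166 187.80588886] (324.54545454545456, 189.54545454545453)
base [0.53973774 0.02629931 0.12140898] 0.005653551199456118 [-108.83828477   20.43245941  121.40898135]
[[-0.001  0.329  0.944]
 [-0.001  0.944 -0.329]
 [-1.    -0.001 -0.   ]]
tool axes in box [[-0.001  0.702  0.712]
 [-0.001  0.712 -0.702]
 [-1.    -0.001 -0.   ]]
[0.18870049 0.54272411 0.23474137] [-204.00630852  637.57488049  234.74136606]
turn so tool z -> box +x: deg 44.62145382449473
(-165, -30, 200) [ 0.5107 -0.0434  0.2   ]
(-165, -30, 110) [ 0.5107 -0.0434  0.11  ]
(-165, 40, 110) [0.4806 0.0198 0.11  ]
```

>>> drive_tool(motion=[[[0,0.027,-0.05,0,0.7],[0,0.054,-0.1,0,1.4],[0,0.081,-0.15,0,2.1],[0,0.108,-0.2,0,2.8],[0,0.135,-0.25,0,3.5],[0,0.162,-0.3,0,4.2],[0,0.189,-0.35,0,4.9],[0,0.216,-0.4,0,5.6],[0,0.243,-0.45,0,6.3],[0,0.27,-0.5,0,7.0]]])

```text
time_s: 1.4
eef_pos: [0.4594, 0.0413, 0.2354]
ee_rot: [0.693, -0.141, 0.693, 0.141]
force: [0.4, 0.1, -0.1]
opening: 0.005
```

>>> drive_tool(motion=[[[0,0.027,-0.045,0,0.2],[0,0.053,-0.089,0,0.44],[0,0.053,-0.089,0,0.44],[0,0.053,-0.089,-0.04,0.44],[0,0.053,-0.089,-0.08,0.44],[0,0.053,-0.089,-0.125,0.44],[0,0.053,-0.089,-0.125,0.44]]])

```text
time_s: 2.28
eef_pos: [0.5084, -0.0439, 0.1072]
ee_rot: [0.687, -0.154, 0.692, 0.158]
force: [-0.9, 0.4, -0.1]
opening: 0.002
```

```bash
python3 - <<'E'
from h import *
from plant import telemetry
import cv2
o=telemetry.get_obs();R=rot(o["ee_rot"]);print((Rb.T@R).round(3)); print(o["eef_pos"],b(o["eef_pos"]),o["force"])
d=Rb@[0,.01,0];print("10mm box y =",d)
s=eyes.snapshot("scene")[:,:,::-1];cv2.imwrite("pics/s1.png",cv2.resize(s[120:300,240:440],None,fx=3,fy=3,interpolation=cv2.INTER_CUBIC))
E
```

```text
[[-0.006 -0.001  1.   ]
 [ 0.006  1.     0.001]
 [-1.     0.006 -0.006]]
[ 0.50839115 -0.04392136  0.10720456] [-167.30916868  -29.514569    107.20456034] [-0.86752493  0.41408405 -0.08630789]
10mm box y = [-0.00429555  0.00903041  0.        ]
```

View pics/s1.png

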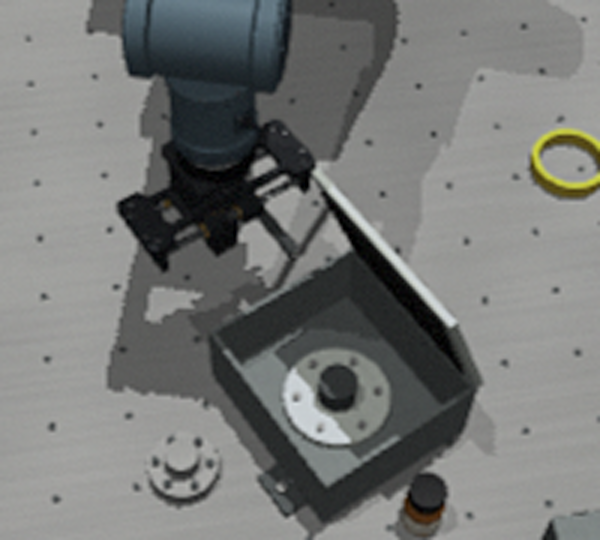

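>>> drive_tool(motion=[[[0,-0.0043,0.009,0,0],[0,-0.0086,0.018,0,0],[0,-0.0107,0.0226,0,0],[0,-0.0129,0.0271,0,0],[0,-0.015,0.0316,0,0],[0,-0.015,0.0316,0,0]]])

```text
time_s: 3.08
eef_pos: [0.4968, -0.0141, 0.1105]
ee_rot: [0.69, -0.156, 0.69, 0.156]
force: [0.4, 0.2, -1.0]
opening: 0.006
```

>>> drive_tool(motion=[[[0,-0.0021,0.0045,0,0],[0,-0.0043,0.009,0,0],[0,-0.0064,0.0135,0,0],[0,-0.0064,0.0135,0,0]]])

```text
time_s: 3.58
eef_pos: [0.4907, -0.0009, 0.1106]
ee_rot: [0.69, -0.156, 0.69, 0.156]
force: [2.0, -4.3, -0.3]
opening: 0.005
```

```bash
python3 - <<'E'
from h import *
from plant import telemetry
import cv2
o=telemetry.get_obs(); print(o["eef_pos"],b(o["eef_pos"]),o["force"])
s=eyes.snapshot("scene")[:,:,::-1];cv2.imwrite("pics/s2.png",cv2.resize(s[120:300,240:440],None,fx=3,fy=3,interpolation=cv2.INTER_CUBIC))
s=eyes.snapshot("wrist")[:,:,::-1];cv2.imwrite("pics/w2.png",s)
E
```

```text
[ 0.49074199 -0.0009281   0.11060437] [-164.77910163   16.89137735  110.6043655 ] [ 1.98946147 -4.28335113 -0.27140752]
```

View pics/s2.png

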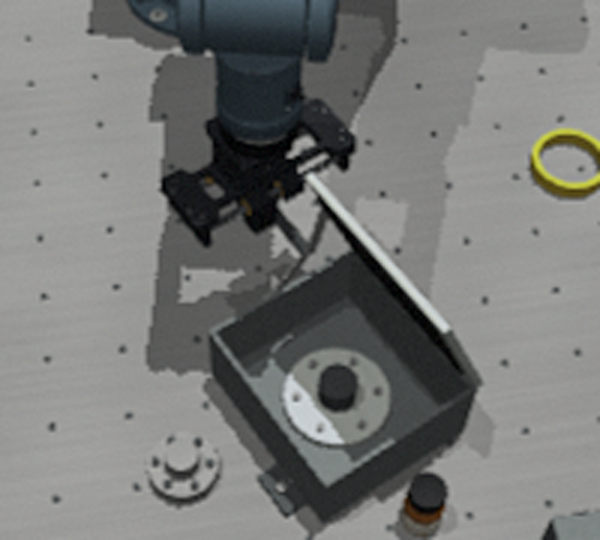

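View pics/w2.png

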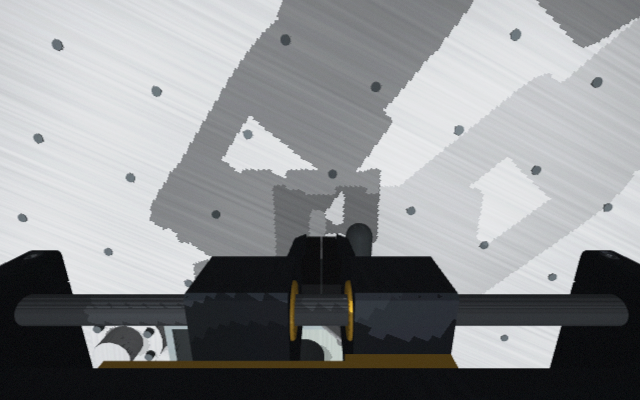

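>>> drive_tool(motion=[[[0,-0.0009,0.0018,0,0],[0,-0.0017,0.0036,0,0],[0,-0.0017,0.0036,0,0]]])

```text
time_s: 4.05
eef_pos: [0.4894, 0.0024, 0.1108]
ee_rot: [0.69, -0.156, 0.689, 0.155]
force: [3.1, -4.7, 0.7]
opening: 0.005
```

```bash
python3 - <<'E'
from h import *
from plant import telemetry
import cv2
o=telemetry.get_obs(); print(o["eef_pos"],b(o["eef_pos"]),o["force"])
s=eyes.snapshot("scene")[:,:,::-1];cv2.imwrite("pics/s3.png",s);cv2.imwrite("pics/s3z.png",cv2.resize(s[160:260,300:420],None,fx=6,fy=6,interpolation=cv2.INTER_CUBIC))
E
```

```text
[0.48940107 0.00235458 0.11084675] [-164.5799172    20.43176311  110.84674878] [ 3.12604049 -4.73438596  0.73291141]
```

View pics/s3z.png

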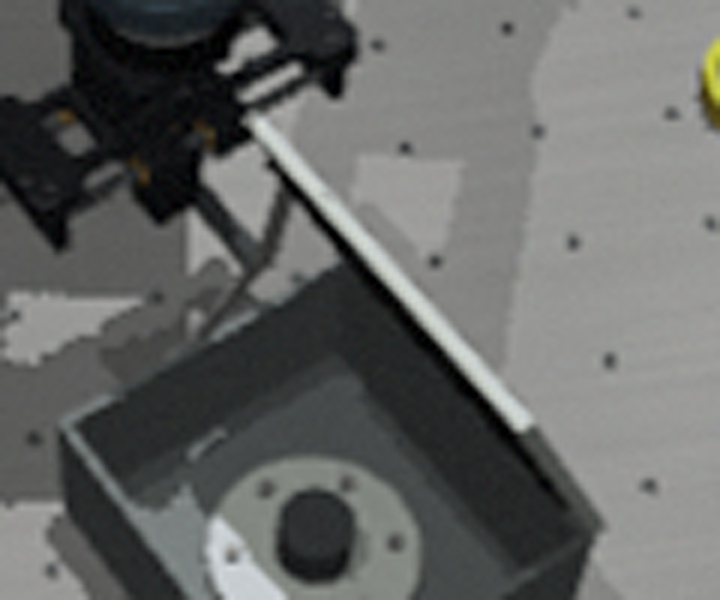

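```bash
python3 - <<'E'
from h import *
def onx(n,u,v,x):
    c,d=ray(n,u,v);c=Rb.T@(c-C)*1000;d=Rb.T@d;return c+d*(x-c[0])/d[0]
for p in [(392,228),(387.5,230.8)]:
    q=onx("scene",*p,100);print(q, np.degrees(np.arctan2(q[2]-90,90-q[1])),np.hypot(q[2]-90,90-q[1]))
for th in (70,67,65,62,60,50,40):
    t=np.radians(th); print(th,proj("scene",w(100,90-180*np.cos(t),90+180*np.sin(t))),proj("scene",w(100,90-180*np.cos(t)+9*np.sin(t),90+180*np.sin(t)+9*np.cos(t))))
E
```

```text
[100.          36.11030532 257.02902333] 72.1183938969654 175.5072472204766
[100.          21.59135724 257.21671631] 67.75044675173837 180.66868189220796
70 [389.72811038 229.06251107] [392.51390873 226.7742539 ]
67 [386.82642718 231.48911168] [389.58081301 229.14424465]
65 [384.91344696 233.13707462] [387.64068007 230.75972607]
62 [382.08475346 235.64690511] [384.76211153 233.2289075 ]
60 [380.23103176 237.34095546] [382.86917213 234.90132189]
50 [371.46665907 245.9456333 ] [373.84165774 243.46426328]
40 [363.80410666 254.49393374] [365.8191278  252.07947005]
```

>>> drive_tool(motion=[[[0,0.0043,-0.009,0,0],[0,0.0043,-0.009,0,0],[0,0.0043,-0.009,0.05,0],[0,0.0043,-0.009,0.1,0],[0,0.0043,-0.009,0.15,0],[0,0.0043,-0.009,0.21,0],[0,0.0043,-0.009,0.21,0],[0,0.036,0.035,0.21,0],[0,0.068,0.08,0.21,0],[0,0.1,0.125,0.21,0]]])

```text
time_s: 5.35
eef_pos: [0.5889, 0.1293, 0.3186]
ee_rot: [0.689, -0.155, 0.691, 0.156]
force: [-0.7, -0.0, 0.6]
opening: 0.007
```

```bash
python3 - <<'E'
from h import *
from plant import telemetry
import cv2
s=eyes.snapshot("scene")[:,:,::-1];cv2.imwrite("pics/s4z.png",cv2.resize(s[120:270,280:430],None,fx=4,fy=4,interpolation=cv2.INTER_CUBIC))
o=telemetry.get_obs(); print(o["eef_pos"],b(o["eef_pos"]),o["force"],rot(o["ee_rot"]).round(3))
E
```

```text
[0.5909252  0.13420828 0.31736057] [-16.26107826  95.8908206  317.36056864] [-2.83091278  0.82228457 -0.84815766] [[-0.002 -0.432  0.902]
 [ 0.004  0.902  0.432]
 [-1.     0.004 -0.001]]
```

View pics/s4z.png

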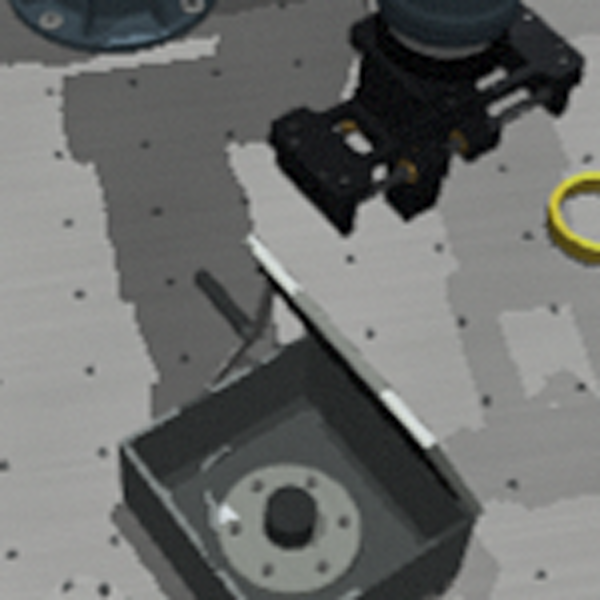

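>>> drive_tool(motion=[[[0,0,0,-0.03,0],[0,0,0,-0.067,0],[0,0.0107,-0.0226,-0.067,0],[0,0.0107,-0.0226,-0.067,0],[0,0.0107,-0.0226,-0.067,0]]])

```text
time_s: 6.02
eef_pos: [0.5991, 0.1056, 0.253]
ee_rot: [0.689, -0.155, 0.69, 0.156]
force: [0.5, 0.7, 0.1]
opening: 0.004
```

```bash
python3 - <<'E'
from h import *
from plant import telemetry
o=telemetry.get_obs(); p=b(o["eef_pos"]); print(o["eef_pos"],p,o["force"])
for th in range(70,-4,-4):
    t=np.radians(th);y=90-150*np.cos(t)+9*np.sin(t)+17.5;z=90+150*np.sin(t)+9*np.cos(t)+25
    print(th,(Rb@[0,(y-p[1])/1000,(z-p[2])/1000]).round(4),round(y,1),round(z,1))
E
```

```text
[0.59911238 0.10560265 0.25297893] [-21.15541349  66.54192228 252.97893095] [0.48067488 0.72737251 0.13193158]
70 [ 0.0008 -0.0017  0.0061] 64.7 259.0
66 [ 0.0051 -0.0107  0.0027] 54.7 255.7
62 [ 0.0092 -0.0194 -0.0013] 45.0 251.7
58 [ 0.0133 -0.0279 -0.006 ] 35.6 247.0
54 [ 0.0172 -0.0361 -0.0113] 26.6 241.6
50 [ 0.0209 -0.0439 -0.0173] 18.0 235.7
46 [ 0.0244 -0.0513 -0.0238] 9.8 229.2
42 [ 0.0277 -0.0582 -0.0309] 2.1 222.1
38 [ 0.0308 -0.0648 -0.0385] -5.2 214.4
34 [ 0.0337 -0.0708 -0.0466] -11.8 206.3
30 [ 0.0363 -0.0763 -0.0552] -17.9 197.8
26 [ 0.0386 -0.0812 -0.0641] -23.4 188.8
22 [ 0.0407 -0.0856 -0.0734] -28.2 179.5
18 [ 0.0425 -0.0893 -0.0831] -32.4 169.9
14 [ 0.044  -0.0925 -0.093 ] -35.9 160.0
10 [ 0.0452 -0.095  -0.1031] -38.7 149.9
6 [ 0.0461 -0.0969 -0.1133] -40.7 139.6
2 [ 0.0467 -0.0981 -0.1237] -42.1 129.2
-2 [ 0.0469 -0.0987 -0.1342] -42.7 118.8
```

>>> drive_tool(motion=[[[0,0.005,-0.011,0.002,0],[0,0.009,-0.0195,-0.0015,0],[0,0.013,-0.028,-0.006,0],[0,0.017,-0.036,-0.0115,0],[0,0.021,-0.044,-0.0175,0],[0,0.021,-0.044,-0.0175,0]]])

```text
time_s: 6.78
eef_pos: [0.6203, 0.0603, 0.2347]
ee_rot: [0.689, -0.155, 0.69, 0.156]
force: [0.0, 0.6, -0.1]
opening: 0.006
```

```bash
python3 - <<'E'
from h import *
from plant import telemetry
import cv2
s=eyes.snapshot("scene")[:,:,::-1];cv2.imwrite("pics/s5z.png",cv2.resize(s[120:270,280:430],None,fx=4,fy=4,interpolation=cv2.INTER_CUBIC))
o=telemetry.get_obs(); print(o["eef_pos"],b(o["eef_pos"]),o["force"])
E
```

```text
[0.62021143 0.06066159 0.23492791] [-21.40677845  16.89511543 234.92791033] [ 0.34962273 -0.44717685 -0.27926138]
```

View pics/s5z.png

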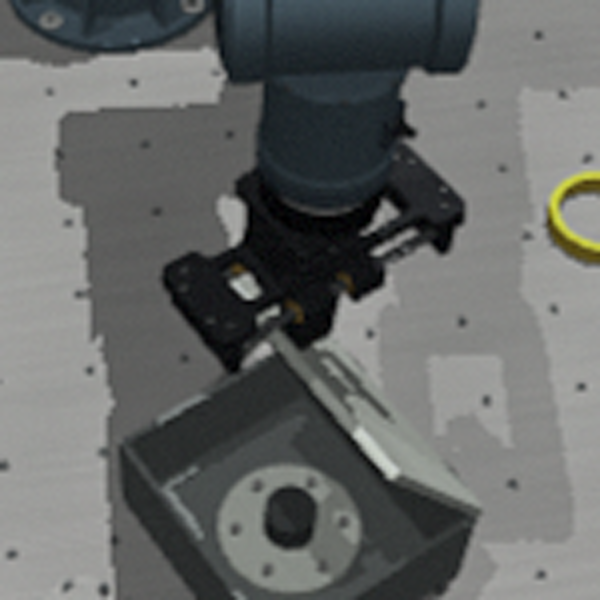

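>>> drive_tool(motion=[[[0,0.0035,-0.0075,-0.0065,0],[0,0.007,-0.0145,-0.0135,0],[0,0.01,-0.021,-0.021,0],[0,0.013,-0.027,-0.029,0],[0,0.0155,-0.0325,-0.0375,0],[0,0.018,-0.0375,-0.0465,0],[0,0.02,-0.042,-0.056,0],[0,0.0215,-0.0455,-0.0655,0],[0,0.0215,-0.0455,-0.0655,0]]])

```text
time_s: 7.95
eef_pos: [0.6412, 0.0156, 0.1688]
ee_rot: [0.689, -0.155, 0.691, 0.156]
force: [0.1, 0.6, -0.8]
opening: 0.003
```

```bash
python3 - <<'E'
from h import *
from plant import telemetry
import cv2
s=eyes.snapshot("scene")[:,:,::-1];cv2.imwrite("pics/s6z.png",cv2.resize(s[120:270,280:430],None,fx=4,fy=4,interpolation=cv2.INTER_CUBIC))
o=telemetry.get_obs(); print(o["eef_pos"],b(o["eef_pos"]),o["force"])
E
```

```text
[0.64134154 0.0157312  0.16931325] [-21.62550185 -32.75539533 169.31324566] [-0.71227582  0.8640102  -0.22996754]
```

View pics/s6z.png

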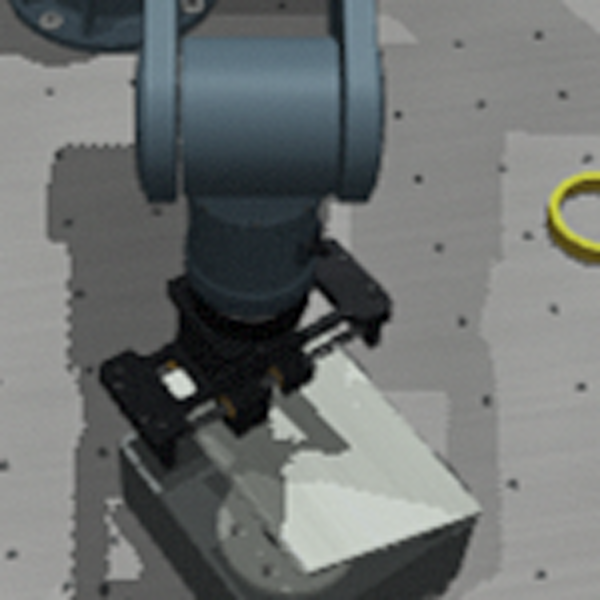

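>>> drive_tool(motion=[[[0,0.0015,-0.003,-0.008,0],[0,0.0025,-0.005,-0.016,0],[0,0.0035,-0.007,-0.024,0],[0,0.004,-0.008,-0.031,0],[0,0.0042,-0.009,-0.037,0],[0,0.0042,-0.009,-0.041,0],[0,0.0042,-0.009,-0.043,0],[0,0.0042,-0.009,-0.045,0],[0,0.0042,-0.009,-0.045,0]]])

```text
time_s: 9.12
eef_pos: [0.6461, 0.0069, 0.1252]
ee_rot: [0.69, -0.156, 0.69, 0.156]
force: [-1.2, -0.6, -0.6]
opening: 0.003
```

```bash
python3 - <<'E'
from h import *
from plant import telemetry
import cv2
s=eyes.snapshot("scene")[:,:,::-1];cv2.imwrite("pics/s7z.png",cv2.resize(s[120:300,280:430],None,fx=3.3,fy=3.3,interpolation=cv2.INTER_CUBIC))
o=telemetry.get_obs(); print(o["eef_pos"],b(o["eef_pos"]),o["force"],o["joint_efforts"])
E
```

```text
[0.64600249 0.00692858 0.12520888] [-21.19768075 -42.70665584 125.20888248] [ 0.15460836 -0.99713146 -0.17929722] [-5.88224223e-02 -5.34549952e+01 -3.15731800e+01 -6.64678146e-02
  4.09792643e-02 -2.40055971e-05]
```

View pics/s7z.png

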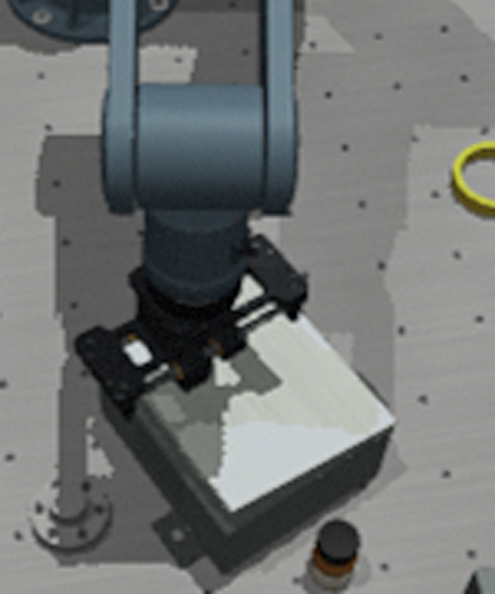

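>>> drive_tool(motion=[[[0,0,0,-0.001,0],[0,0,0,-0.002,0],[0,0,0,-0.002,0]]])

```text
time_s: 9.55
eef_pos: [0.6463, 0.0066, 0.1234]
ee_rot: [0.69, -0.156, 0.69, 0.156]
force: [-0.5, -1.0, 1.1]
opening: 0.007
```

>>> drive_tool(motion=[[[0,0,0,-0.001,0],[0,0,0,-0.002,0],[0,0,0,-0.002,0]]])

```text
time_s: 9.93
eef_pos: [0.6463, 0.0067, 0.1213]
ee_rot: [0.69, -0.156, 0.69, 0.156]
force: [0.8, -1.2, 0.9]
opening: 0.008
```

>>> drive_tool(motion=[[[0,0,0,-0.001,0],[0,0,0,-0.0015,0],[0,0,0,-0.0015,0]]])

```text
time_s: 10.3
eef_pos: [0.6462, 0.0067, 0.1199]
ee_rot: [0.69, -0.156, 0.69, 0.156]
force: [-0.1, -0.4, 0.7]
opening: 0.007
```

```bash
python3 - <<'E'
from plant import telemetry,eyes
import cv2
s=eyes.snapshot("wrist")[:,:,::-1];cv2.imwrite("pics/w8.png",s)
o=telemetry.get_obs(); print(o["eef_pos"],o["force"],o["joint_efforts"])
E
```

```text
[0.6461694  0.00677101 0.11982948] [ 0.26350882 -0.54681202  0.95783615] [ 2.40777852e-01 -5.27718079e+01 -3.05627382e+01  4.42132610e-02
  2.32946933e-01  2.49350727e-03]
```

View pics/w8.png

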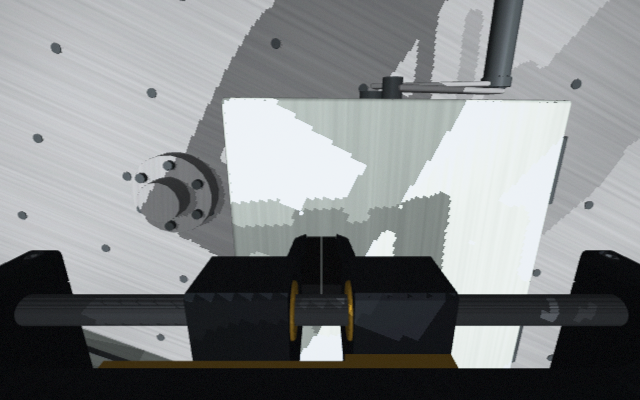

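>>> drive_tool(motion=[[[0,0,0,-0.001,0],[0,0,0,-0.0015,0],[0,0,0,-0.0015,0]]])

```text
time_s: 10.72
eef_pos: [0.6462, 0.0067, 0.1183]
ee_rot: [0.69, -0.156, 0.69, 0.156]
force: [0.3, -0.4, 1.4]
opening: 0.005
```

>>> drive_tool(motion=[[[0,0,0,-0.001,0],[0,0,0,-0.002,0],[0,0,0,-0.002,0]]])

```text
time_s: 11.1
eef_pos: [0.6461, 0.0068, 0.1162]
ee_rot: [0.69, -0.156, 0.69, 0.156]
force: [-0.4, 0.0, 1.6]
opening: 0.006
```

```bash
python3 - <<'E'
from h import *
import cv2
from plant import telemetry
s=eyes.snapshot("scene")[:,:,::-1];cv2.imwrite("pics/s9z.png",cv2.resize(s[200:300,300:430],None,fx=6,fy=6,interpolation=cv2.INTER_CUBIC))
for nm,q in {"far -y shut":(100,-90,99),"far+y":(100,90,99),"far -y 3deg":(100,-90,108),"rim far -y":(100,-90,90)}.items():
    p=proj("scene",w(*q)); print(nm,p,((p-[300,200])*6).round())
o=telemetry.get_obs(); print(o["eef_pos"],o["force"],o["joint_efforts"])
E
```

```text
far -y shut [348.69722595 280.34729512] [292. 482.]
far+y [399.36903708 247.19715421] [596. 283.]
far -y 3deg [348.83294693 278.99474627] [293. 474.]
rim far -y [348.56333574 281.68159925] [291. 490.]
[0.64607537 0.00680588 0.11621949] [ 1.09705338 -0.4915506   0.61750415] [ 1.45688304e-01 -5.31298757e+01 -3.07239532e+01  1.00001151e-02
  1.68086942e-01  1.50086980e-03]
```

View pics/s9z.png

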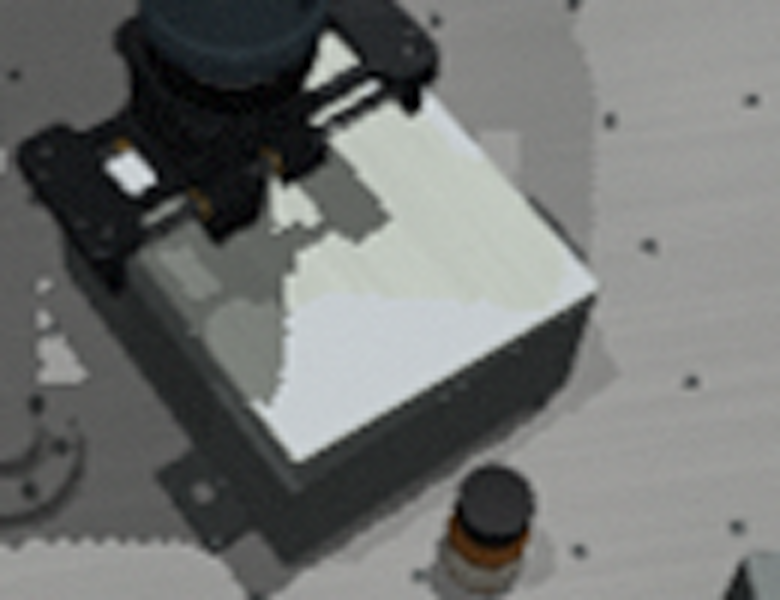

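```bash
python3 - <<'E'
from h import *
from plant import telemetry
import cv2
for th in (0,2,4,6,8,10):
    t=np.radians(th); 
    for x in (100,-100):
        p=proj("scene",w(x,90-180*np.cos(t)+9*np.sin(t),90+180*np.sin(t)+9*np.cos(t))); print(th,x,((p-[300,200])*6).round(),end=" ")
    print()
o=telemetry.get_obs();s=eyes.snapshot("wrist")[:,:,::-1];cv2.imwrite("pics/w10.png",s)
m=eyes.camera_model("wrist");R=rot(o["ee_rot"]);T=m["tool_from_camera"]
def wr(u,v,x):
    d=Rb.T@R@T[:3,:3]@np.linalg.inv(m["camera_matrix"])@[u,v,1]; c=b(o["eef_pos"]+R@T[:3,3]); return c+d*(x-c[0])/d[0]
print(b(o["eef_pos"]))
print(wr(223,98,-100),wr(571,100,-100))
def pw(X):
    c=T[:3,:3].T@(R.T@(X-o["eef_pos"])-T[:3,3]);p=m["camera_matrix"]@c;return p[:2]/p[2]
for th in (0,4,8):
    t=np.radians(th);print(th,pw(w(-100,90-180*np.cos(t)+9*np.sin(t),90+180*np.sin(t)+9*np.cos(t))),pw(w(-100,90,99)), pw(o["eef_pos"]+R@[.025,0,0]))
E
```

```text
0 100 [292. 482.] 0 -100 [ 53. 170.] 
2 100 [294. 476.] 2 -100 [ 54. 163.] 
4 100 [295. 470.] 4 -100 [ 54. 156.] 
6 100 [297. 463.] 6 -100 [ 55. 148.] 
8 100 [300. 456.] 8 -100 [ 57. 140.] 
10 100 [303. 448.] 10 -100 [ 58. 132.] 
[-21.18457727 -42.84875993 116.21949165]
[-100.          -88.84642519  117.28588549] [-100.          104.63145127   79.3576911 ]
0 [231.66499154  99.05937544] [572.93445378  99.09572241] [321.01272586 231.4750472 ]
4 [226.51387285  98.36059988] [572.93445378  99.09572241] [321.01272586 231.4750472 ]
8 [222.46299601  97.54469051] [572.93445378  99.09572241] [321.01272586 231.4750472 ]
```

View pics/w10.png

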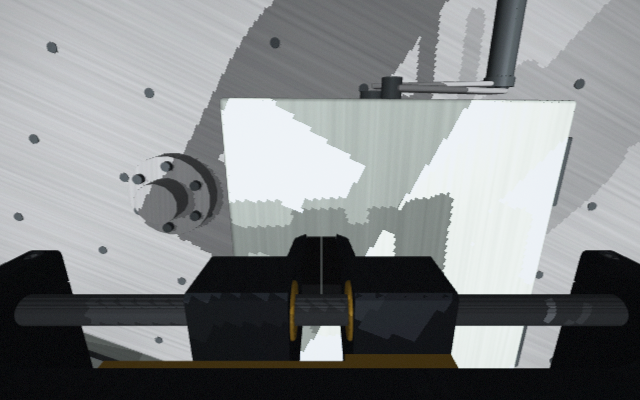

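```bash
python3 - <<'E'
from h import *
from plant import telemetry
o=telemetry.get_obs()
m=eyes.camera_model("wrist");T=m["tool_from_camera"]
def pt(X):
    c=T[:3,:3].T@(np.array(X)-T[:3,3]);p=m["camera_matrix"]@c;return (p[:2]/p[2]).round(1)
for a in (0,.01,.025,.045):
    print(a,pt([a,0,-.009]),pt([a,0,.009]),pt([a,.0175,-.009]),pt([a,-.0175,.009]))
print(o["qpos"])
E
python3 - <<'E'
import cv2
s=cv2.imread('pics/w10.png')[190:290,250:390];cv2.imwrite('pics/w10z.png',cv2.convertScaleAbs(cv2.resize(s,None,fx=5,fy=5,interpolation=cv2.INTER_CUBIC),alpha=2,beta=20))
E
```

```text
0 [321.  234.4] [321.  264.2] [353.4 234.4] [289.5 264.2]
0.01 [321.  227.3] [321.  255.7] [351.6 227.3] [291.3 255.7]
0.025 [321. 218.] [321.  244.6] [349.3 218. ] [293.5 244.6]
0.045 [321.  207.7] [321.  232.1] [346.7 207.7] [296.  232.1]
[-1.72870210e-01  4.55544767e-01  1.50800290e+00  1.39442990e-04
  1.17846085e+00 -2.18804073e+00]
```

View pics/w10z.png

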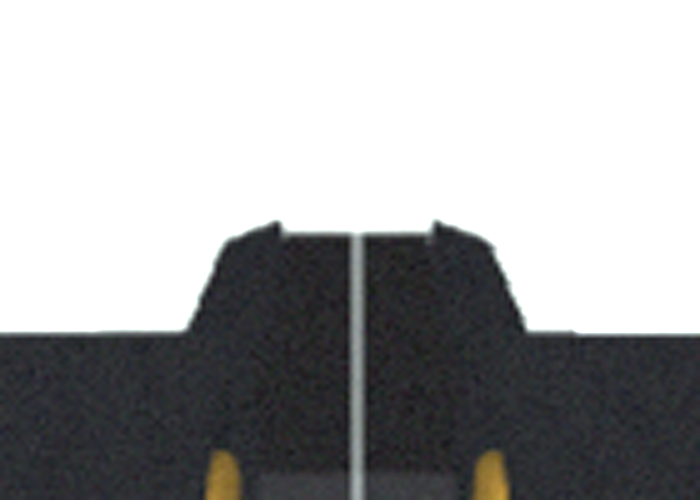

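>>> drive_tool(motion=[[[0,0,0,-0.001,0],[0,0,0,-0.002,0],[0,0,0,-0.003,0],[0,0,0,-0.004,0],[0,0,0,-0.004,0]]])

```text
time_s: 11.82
eef_pos: [0.6462, 0.0068, 0.1123]
ee_rot: [0.69, -0.156, 0.69, 0.156]
force: [0.3, -0.4, 1.1]
opening: 0.008
```

```bash
python3 - <<'E'
from h import *
import cv2
from plant import telemetry
s=eyes.snapshot("scene")[:,:,::-1];cv2.imwrite("pics/s11z.png",cv2.resize(s[200:300,300:430],None,fx=6,fy=6,interpolation=cv2.INTER_CUBIC))
o=telemetry.get_obs(); print(o["eef_pos"],o["force"],o["moment"])
E
```

```text
[0.64610123 0.00681223 0.11223685] [ 0.8150402  -0.39687192 -0.21869867] [-0.01159072 -0.06313126 -0.03482497]
```

View pics/s11z.png

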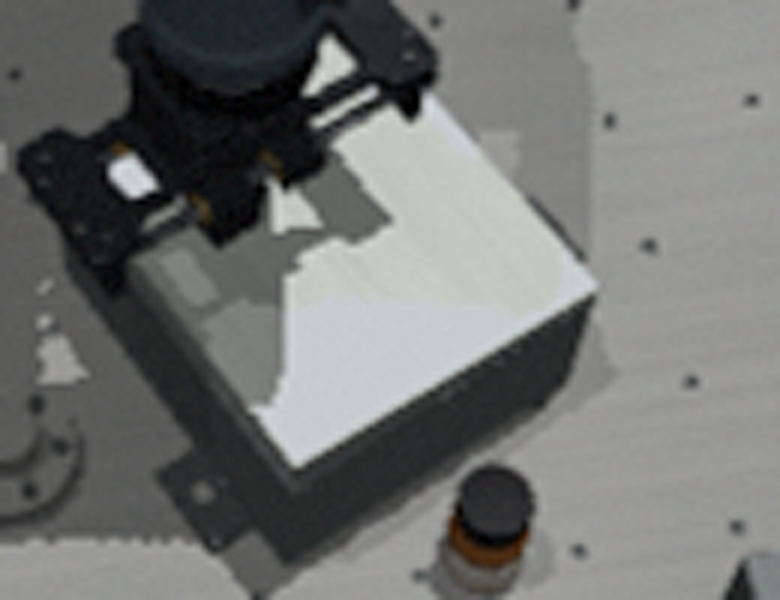

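>>> drive_tool(motion=[[[0,0,0,-0.001,0],[0,0,0,-0.002,0],[0,0,0,-0.003,0],[0,0,0,-0.004,0],[0,0,0,-0.005,0],[0,0,0,-0.006,0],[0,0,0,-0.006,0]]])

```text
time_s: 12.75
eef_pos: [0.6461, 0.0068, 0.1062]
ee_rot: [0.69, -0.156, 0.69, 0.156]
force: [0.0, -0.5, 0.6]
opening: 0.002
```

```bash
python3 - <<'E'
from h import *
import cv2
from plant import telemetry
s=eyes.snapshot("scene")[:,:,::-1];cv2.imwrite("pics/s12z.png",cv2.resize(s[200:300,300:430],None,fx=6,fy=6,interpolation=cv2.INTER_CUBIC))
o=telemetry.get_obs(); print(o["eef_pos"],o["force"],o["moment"])
E
```

```text
[0.64608217 0.00682676 0.10624667] [-0.12671929 -0.58937071 -0.15770037] [ 0.03220703 -0.06273234 -0.01089318]
```

View pics/s12z.png

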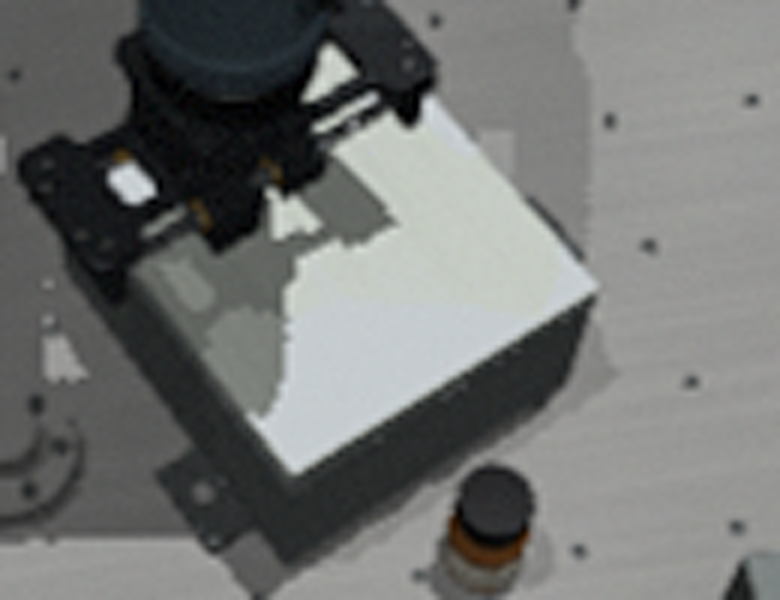

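>>> drive_tool(motion=[[[0,0,0,-0.001,0],[0,0,0,-0.002,0],[0,0,0,-0.003,0],[0,0,0,-0.003,0]]])

```text
time_s: 13.3
eef_pos: [0.6461, 0.0068, 0.1032]
ee_rot: [0.69, -0.156, 0.69, 0.156]
force: [0.6, -0.5, 1.0]
opening: 0.006
```

>>> drive_tool(motion=[[[0,0,0,-0.001,0],[0,0,0,-0.002,0],[0,0,0,-0.002,0]]])

```text
time_s: 13.68
eef_pos: [0.6462, 0.0068, 0.1012]
ee_rot: [0.69, -0.156, 0.69, 0.156]
force: [1.2, -0.8, 0.8]
opening: 0.003
```

>>> drive_tool(motion=[[[0,0,0,-0.001,0],[0,0,0,-0.001,0]]])

```text
time_s: 13.92
eef_pos: [0.6462, 0.0067, 0.1003]
ee_rot: [0.69, -0.156, 0.69, 0.156]
force: [0.1, -0.3, -0.3]
opening: 0.003
```

>>> drive_tool(motion=[[[0,0,0,-0.001,0],[0,0,0,-0.001,0]]])

```text
time_s: 14.18
eef_pos: [0.6462, 0.0067, 0.0993]
ee_rot: [0.69, -0.156, 0.69, 0.156]
force: [0.5, -0.0, 0.0]
opening: 0.008
```

```bash
python3 - <<'E'
from h import *
import cv2
from plant import telemetry
s=eyes.snapshot("scene")[:,:,::-1];cv2.imwrite("pics/s13z.png",cv2.resize(s[200:300,300:430],None,fx=6,fy=6,interpolation=cv2.INTER_CUBIC))
o=telemetry.get_obs(); print(o["eef_pos"],o["force"],o["moment"])
E
```

```text
[0.64618252 0.00677151 0.09931381] [-1.38237883 -0.81021059 -0.12121039] [ 0.01620005  0.01615765 -0.04613679]
```

View pics/s13z.png

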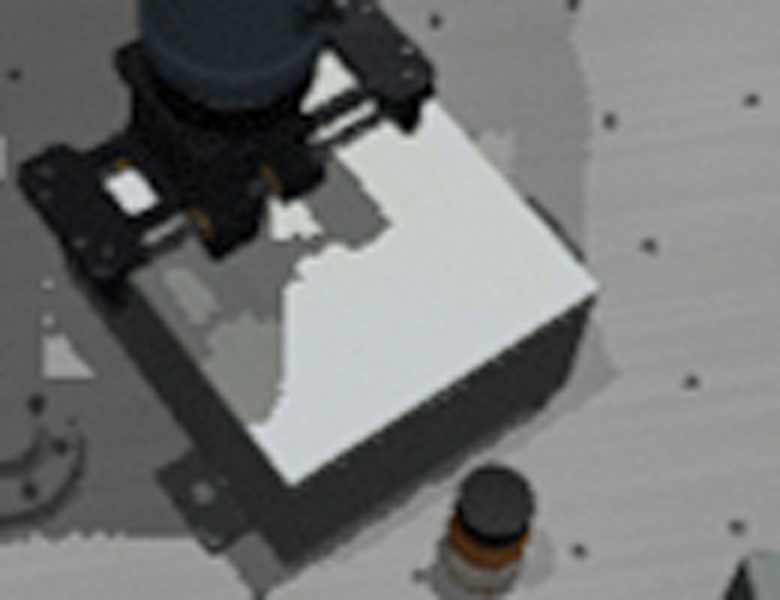

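>>> drive_tool(motion=[[[0,0,0,-0.001,0],[0,0,0,-0.001,0]]])

```text
time_s: 14.48
eef_pos: [0.6462, 0.0067, 0.0983]
ee_rot: [0.69, -0.156, 0.69, 0.156]
force: [0.2, 0.7, 0.5]
opening: 0.005
```

>>> drive_tool(motion=[[[0,0,0,-0.001,0],[0,0,0,-0.001,0]]])

```text
time_s: 14.72
eef_pos: [0.6462, 0.0067, 0.0973]
ee_rot: [0.69, -0.156, 0.69, 0.156]
force: [0.1, -0.5, 0.4]
opening: 0.005
```

>>> drive_tool(motion=[[[0,0,0,-0.001,0],[0,0,0,-0.001,0]]])

```text
time_s: 14.98
eef_pos: [0.6462, 0.0067, 0.0963]
ee_rot: [0.69, -0.156, 0.69, 0.156]
force: [0.1, -1.3, 0.9]
opening: 0.002
```

>>> drive_tool(motion=[[[0,0,0,-0.001,0],[0,0,0,-0.001,0]]])

```text
time_s: 15.22
eef_pos: [0.6462, 0.0067, 0.0961]
ee_rot: [0.69, -0.156, 0.69, 0.156]
force: [-2.3, -0.1, 5.0]
opening: 0.004
```

```bash
python3 - <<'E'
from h import *
import cv2
from plant import telemetry
s=eyes.snapshot("scene")[:,:,::-1];cv2.imwrite("pics/s14z.png",cv2.resize(s[200:300,300:430],None,fx=6,fy=6,interpolation=cv2.INTER_CUBIC))
cv2.imwrite("pics/w14.png",eyes.snapshot("wrist")[:,:,::-1])
o=telemetry.get_obs(); print(o["eef_pos"],o["force"],o["moment"])
E
```

```text
[0.64623156 0.00671967 0.09612226] [-2.69059291 -0.47764717  5.1259857 ] [ 0.06717523  0.43540955 -0.0042326 ]
```

View pics/s14z.png

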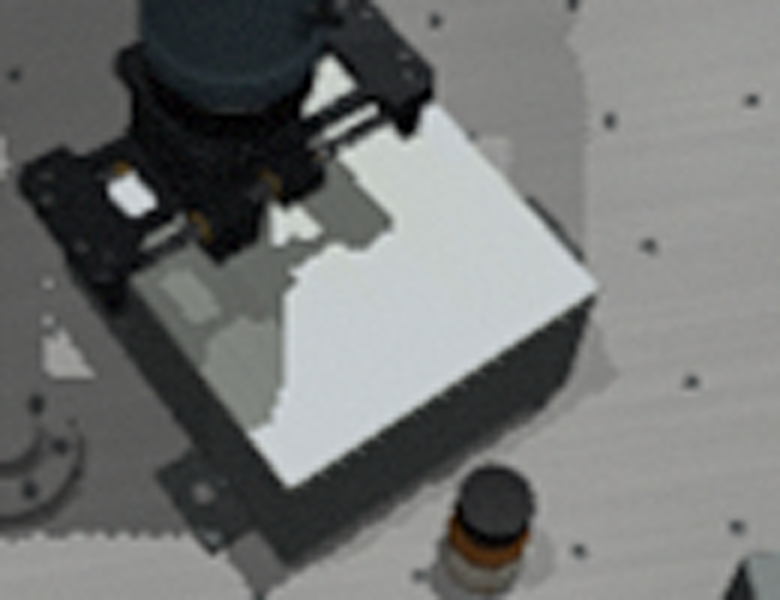

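View pics/w14.png

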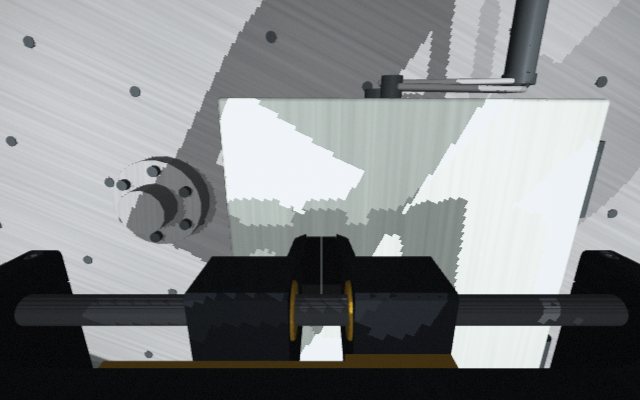

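>>> drive_tool(motion=[[[0,0,0,-0.001,0],[0,0,0,-0.0015,0],[0,0,0,-0.0015,0]]])

```text
time_s: 15.7
eef_pos: [0.6463, 0.0067, 0.096]
ee_rot: [0.69, -0.156, 0.69, 0.156]
force: [-6.6, 0.3, 14.3]
opening: 0.006
```

>>> drive_tool(motion=[[[0,0,0,0.003,0],[0,0,0,0.02,0],[0,0,0,0.05,0],[0,0,0,0.1,0],[0,0,0,0.15,0],[0,-0.05,0,0.2,0],[0,-0.1,0,0.2,0],[0,-0.15,0,0.2,0],[0,-0.2,0,0.2,0],[0,-0.2,0,0.2,0]]])

```text
time_s: 16.95
eef_pos: [0.444, 0.0072, 0.2947]
ee_rot: [0.69, -0.156, 0.689, 0.156]
force: [1.4, 0.1, 0.6]
opening: 0.009
```

```bash
python3 - <<'E'
from h import *
import cv2
from plant import telemetry
s=eyes.snapshot("scene")[:,:,::-1];cv2.imwrite("pics/s15z.png",cv2.resize(s[190:305,285:430],None,fx=5,fy=5,interpolation=cv2.INTER_CUBIC))
t=eyes.snapshot("top")[:,:,::-1];cv2.imwrite("pics/t15.png",t)
for q in [(100,-90,99),(-100,-90,99),(100,90,99),(-100,90,99)]:
    for th in (0,3):
        tt=np.radians(th); r=90-q[1]; Q=w(q[0],90-r*np.cos(tt)+9*np.sin(tt),90+r*np.sin(tt)+9*np.cos(tt))
        print(q,th,((proj("scene",Q)-[285,190])*5).round(),proj("top",Q).round(1))
o=telemetry.get_obs(); print(o["eef_pos"],o["force"],o["time_s"])
E
```

```text
(100, -90, 99) 0 [318. 452.] [318.3 135.8]
(100, -90, 99) 3 [320. 444.] [318.  134.8]
(-100, -90, 99) 0 [120. 191.] [347.9 193.8]
(-100, -90, 99) 3 [120. 183.] [347.8 193.2]
(100, 90, 99) 0 [572. 286.] [264.  160.9]
(100, 90, 99) 3 [572. 286.] [263.9 161. ]
(-100, 90, 99) 0 [362.  51.] [292.3 220.4]
(-100, 90, 99) 3 [363.  50.] [292.1 220.5]
[0.44679706 0.00659743 0.29512904] [ 0.11400793 -0.30419612  0.74236692] 17.05
```

View pics/s15z.png

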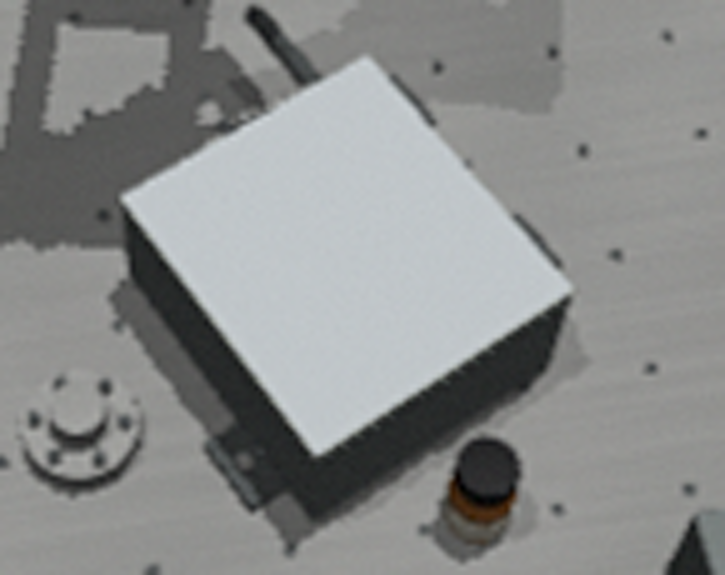

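View pics/t15.png

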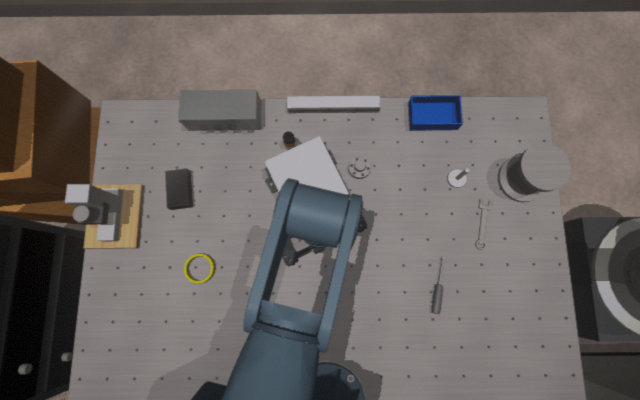

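```bash
python3 - <<'E'
from plant import workorder
print(workorder.hand_in())
E
```

```text
the job is handed in; nothing more can be done
None
```

The lid is shut with the stay folded, and I handed the job in at about 17 s of the 51 s allowed. The hand-in reports no verdict.

**What I did:**
- I pushed the knee pin about 24 mm towards the hinge side with the closed fingers, using roughly 5 to 6 N. The camera showed the stay broken while the lid was still about 65° up.
- I backed off and lowered the lid from its outer face at roughly 0.6 rad/s or slower, finishing in 1 to 2 mm steps.
- I pressed until the lid met a firm stop. The tool stopped moving at 14 N upward (about 16 N in all), and I then lifted clear.

**Last checks:**
- **Lid:** all four lid corners in the scene image sit 1 to 1.4 pixels from where a flat lid should appear. They are all off the same way, so it looks like calibration offset rather than tilt.
- **Robot:** the arm stands clear of the box and the force reading is near zero.
- **Bystanders:** by eye in the last top view, they all look to be where they started. I did not measure this.
- **Knee:** I did not measure its final bend. I judged it folded from the shut lid and the wrist view.

**One disagreement:** the lid met its stop with the tool point at 0.096 m. With the stated 25 mm fingertip length, that puts the tips at 0.071 m, well below the lid's 0.099 m surface. I couldn't explain the gap, so I finished the closing by image and force instead of by that number.

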